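# Clamp an offcut in the quill press with its fold-out crank

### The job

The offcut lies ready under the pad of the small hand press. Swing the folded crank handle on the handwheel out until it stands upright, crank the wheel clockwise (seen from above) by that handle until the sprung pad holds the offcut firmly - cranking then takes about 4 N more at the handle than running free - without overtightening or disturbing the things around, then fold the handle back down flat, leaving the offcut clamped.

Things in the scene. Friction and masses are not known exactly. Their poses are not given: they have to be found in the camera images.
- press: Grey hand press, fixed on the bench (foot 210x170 mm). Origin: on the vertical axis of wheel and quill, at bench height; z up, x from that axis to the column behind. From its head a steel quill of 24 mm with a black round pad of 42 mm on an inner spring comes down on the offcut. The pad starts 13 to 33 mm above the offcut; how far is not measured. Over 80 N of clamping marks the wood.
- anvil: Steel plate 120x165x12 mm on the press's foot, under the offcut; origin at the centre of its underside, top 28 mm above the bench. Firmly held means 30 to 60 N between offcut and anvil, best 45 N.
- wheel_centre (a point): Centre of the top face of the level handwheel (steel disc 160x12 mm), 204 mm above the bench; it stays at that height. A radian clockwise lowers the quill 6 mm. Running free takes about 6 N along the rim at the handle (dry friction; the wheel stays where left). Once the pad touches, each further radian adds about 65 N of clamping and 6 N at the handle: 45 N comes some 0.7 rad after touching.
- handle_hinge (a point): Middle of the hinge pin of the folding handle, on the wheel, 66 mm from the wheel axis and 20 mm above the wheel's top face; turns with the wheel. The pin lies level, tangentially, between two lugs (24 mm wide over both, 16 mm along the radius, their tops 8 mm above the pin).
- grip: Black round grip of the handle, 18 mm across, 48 mm long (14 to 62 mm from the pin); origin on its centre line 38 mm from the pin. It spins freely about its length, so a fixed grasp can crank it. Folded, it lies level, from the pin toward the wheel axis, 11 mm clear of the wheel's face; swung out, it stands straight up over the pin, its tip 286 mm above the bench.
- handle (a joint): Swing of the crank handle about its pin, rad: 0 folded flat toward the wheel axis, 1.57 standing upright (end stop). Stiff hinge (about 2.6 N at the grip's middle); stays where it is left.
- offcut: Pine offcut 64x140x38 mm, lying flat on the anvil under the pad; origin at the centre of its underside, y along its length. Loose until clamped.
- pencil: Red flat carpenter pencil 14x169x8 mm lying on the bench on one side of the press, a bystander. Origin at the centre of its underside.
- sanding_block: Brown sanding block 60x114x31 mm on the other side of the press, a bystander. Origin at the centre of its underside.
- masking_tape: Roll of grey tape 106 mm across, 48 mm high, a bystander. Origin at the centre of its underside.

How it is judged:
By the outcome, as a careful person would: the job done as asked, in the order asked, and still so for the second after the job is handed in, with the robot touching nothing.
It also fails if it takes over 72 s, if anything falls off the work surface, if the arm or the gripper's body presses on something with over 40 N, if the wrist force passes 120 N, or if a joint passes its speed limit or range.

### The arm

A 7-joint arm with a two-finger parallel gripper is mounted at the origin on a cart in front of the work surface, level with it; the furniture and walls round the work are solid. World frame = base frame: x ahead of the robot, y to its left, z up, the work surface at z = 0. Lengths are in m, angles in rad, forces in N, time in s.
With the tool pointing down it reaches from about 0.425 to 0.875 m from the base axis. Payload 4.7 kg.
Tool frame: the origin (TCP) lies at the very end of the fingers, on their centre line; the grasp point (between the pads) lies 19 mm behind it; z points along the fingers, y is the line along which they close (so a half turn about z gives the same grasp; the last joint's range is limited). The gripper opens to 87 mm and grips with 3 to 60 N. Pads are 19 mm wide; open, the fingers measure 117 mm over their backs; the gripper's body (75 mm by 190 mm) begins 51 mm behind the grasp point.
Start: joints at [-1.15, 0.321, -0.07, 1.45, 0.023, 1.371, -0.057], TCP at [0.257, 0.597, 0.223] pointing down, gripper open.
Joint ranges: [-2.86, 2.86], [-0.3, 2.09], [-1.38, 1.24], [0.06, 2.45], [-1.56, 4.7], [0.09, 2.05], [-2.69, 2.69]. Speed limits (rad/s): [2.57, 2.57, 3.14, 3.14, 3.14, 3.14, 3.14].

### API

Orientations are given as a rotation vector (axis times angle).
In Python, from bench import ctrl, vision gives the robot as it stands.
- The arm moves only by the tool jog_arm, never from a script. Its argument "increments" is a list of rows, each an object of numbers: "tx", "ty", "tz": the shift along the tool's x, y, z in mm; "wx", "wy", "wz": the turn, a rotation vector about the tool's x, y, z in rad; "gripper": the opening, from 0 (shut) to 1 (fully open). In form: [{"tx": .., "ty": .., "tz": .., "wx": .., "wy": .., "wz": .., "gripper": ..}, ...]. A call has exactly 5 rows; each row is the pose to reach, as a shift and turn from the pose commanded when the call began, along the tool's axes at that moment; what a row does not reach only later rows make up. A row lasts 1/12 s, in which the tool goes at most 41.7 mm and 7.16 degrees, less where a joint would pass 70% of its speed; a pose out of reach is approached as far as the arm can. A call with a gripper value outside its range is refused whole. The fingers move at their own pace and stop on an object; "grip_force" is the grip in N (left out, the last holds). Time passes only in rows, so rows that repeat a pose let the fingers close, or fill a call up. It gives the time, the measured TCP pose, the force, the opening and the grip force at its end, in the units of the state.
- ctrl.get_state(): the state, without advancing time (a new reading comes with each control period).
- vision.get_image(name): name is "scene" or "top" or "wrist"; returns a dict with "color" (480x640x3 uint8, blue, green, red), "fx", "fy", "cx", "cy" (pixels), "extrinsics" (4x4, takes a point from world to camera coordinates). Camera axes: x right, y down, z forward; pixel columns grow to the right and rows downward; lengths in m; the calibration is good to about 2 mm. The wrist camera is an equidistant fisheye: a pixel r from the principal point sees the ray r / f radians off the axis. A picture is of the moment at which its call begins. There is no depth.
- ctrl.close_job(): hands the job in; it is judged then, once.
Trained networks look in the newest picture that a camera, given by its name, has taken for a name from the list of things; names that differ only in an ending like _2 or _b are one class to them, and where a whole thing is asked for, a point or a joint stands for the part that bears it (a point fixed in the world has none). Each returns a list of dicts, best first, with "conf" (0 to 1); they miss things now and then, are a little off and sometimes report something else, mostly with a low value. They report only what shows in the picture. A call takes as long as a camera call.
- vision.spot_in(camera, thing): "bbox" ([left, top, right, bottom] in pixels, round what is visible of it).
The state is a dict: "time": time; "joint_positions": joint angles; "qd": joint speeds; "joint_torque": joint torques, N m; "position": TCP position; "tool_rot": TCP orientation; "ft_force": force on the tool from outside, world axes, zero at the start; "torque": the same for the moment, N m; "grip_width": opening from 0.0 (shut) to 1.0 (fully open); "grip_force": force on a finger pad.
Only numpy, scipy, OpenCV 4.12 (cv2) and the standard library are available. Lean on these libraries where they do the work, as an engineer would, in place of code of your own. Each camera call takes 0.05 s, during which the arm holds its last target. There are 200 camera calls.

## Working session

There is one attempt and no reset: what is moved stays moved. The work goes in short steps, Python scripts to look and compute and a tool call to move; the robot and the scene stay as the last step left them, time stands still between calls to the robot, and variables do not carry over. Pictures are saved under pics/ and viewed, at most 10 in all, crops included, and the job is handed in when it is done.

Besides the shell and the picture viewer there is one more tool, called after ">>>" by a JSON object that holds its "fn" and its "kwargs", one argument or row to a line. jog_arm: Moves the arm, as the interface text tells. Its arguments: {"type":"object","properties":{"increments":{"type":"array"},"grip_force":{"type":"number"}},"required":["increments"]}

```bash
mkdir -p pics; ls; python3 - <<'E'
from bench import ctrl,vision
import cv2,numpy as np
s=ctrl.get_state();print({k:np.round(v,3) for k,v in s.items()})
for c in ["scene","top"]:
    im=vision.get_image(c);cv2.imwrite(f"pics/{c}0.png",im["color"]);print(c,im["fx"],im["cx"],im["cy"],np.round(im["extrinsics"],4).tolist())
    for t in ["wheel_centre","handle_hinge","grip","press","offcut","pencil","sanding_block","masking_tape"]:
        print(t,[(np.round(d["bbox"]),round(d["conf"],2)) for d in vision.spot_in(c,t)][:2])
E
```

```text
pics
{'time': np.float64(0.0), 'joint_positions': array([-1.15 ,  0.322, -0.07 ,  1.452,  0.023,  1.371, -0.057]), 'qd': array([ 0.002,  0.001, -0.002, -0.   , -0.001, -0.002, -0.   ]), 'joint_torque': array([-0.0000e+00, -4.9129e+01, -4.0400e-01, -3.1252e+01, -6.4000e-02,
        4.4000e-02,  0.0000e+00]), 'position': array([0.257, 0.596, 0.221]), 'tool_rot': array([-6.340e-01, -3.077e+00,  3.000e-03]), 'ft_force': array([-0.324,  0.192, -0.108]), 'torque': array([ 0.043, -0.018, -0.   ]), 'grip_force': np.float64(0.0), 'grip_width': np.float64(0.996)}
scene 509.05942432308103 312.26477913560507 231.90186852464242 [[0.8042, -0.5943, 0.0052, -0.3199], [-0.2977, -0.4104, -0.8619, 0.3561], [0.5144, 0.6916, -0.507, 0.8981], [0.0, 0.0, 0.0, 1.0]]
wheel_centre [(array([272., 206., 342., 241.]), 0.87), (array([283., 207., 305., 214.]), 0.35)]
handle_hinge [(array([274., 205., 343., 242.]), 0.89)]
grip [(array([285., 209., 307., 217.]), 0.74)]
press [(array([261., 209., 370., 325.]), 0.81), (array([274., 205., 341., 243.]), 0.63)]
offcut [(array([272., 255., 327., 304.]), 0.74)]
pencil [(ar
[... 253 characters left out ...]
 0.1656, -0.4684, 0.4809], [0.4591, -0.093, -0.8835, 1.0352], [0.0, 0.0, 0.0, 1.0]]
wheel_centre [(array([296., 197., 386., 271.]), 0.92), (array([300., 264., 372., 299.]), 0.2)]
handle_hinge [(array([296., 195., 385., 272.]), 0.56)]
grip [(array([296., 256., 387., 307.]), 0.73)]
press [(array([290., 182., 386., 309.]), 0.6), (array([324., 226., 345., 258.]), 0.51)]
offcut [(array([297., 261., 371., 298.]), 0.82), (array([301., 198., 385., 271.]), 0.26)]
pencil [(array([385., 235., 400., 297.]), 0.92), (array([301., 196., 385., 274.]), 0.68)]
sanding_block [(array([232., 276., 288., 304.]), 0.88), (array([383., 237., 401., 296.]), 0.25)]
masking_tape [(array([428., 209., 482., 260.]), 0.67)]
```

```bash
python3 - <<'E'
import cv2,numpy as np
a=cv2.imread("pics/scene0.png")[180:350,230:440];b=cv2.imread("pics/top0.png")[170:320,220:490]
cv2.imwrite("pics/a.png",cv2.resize(a,None,fx=3.5,fy=3.5,interpolation=2));cv2.imwrite("pics/b.png",cv2.resize(b[:,50:200],None,fx=4,fy=4,interpolation=2))
E
```

```text
(no output)
```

View pics/a.png

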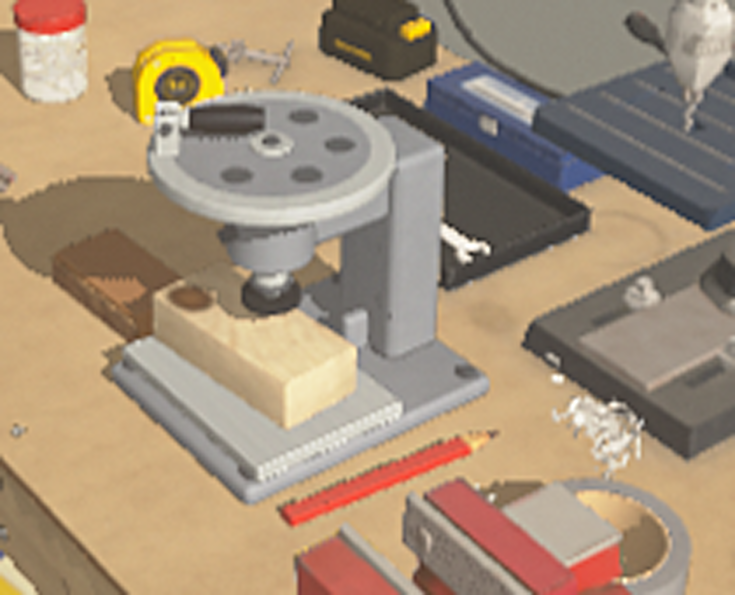

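View pics/b.png

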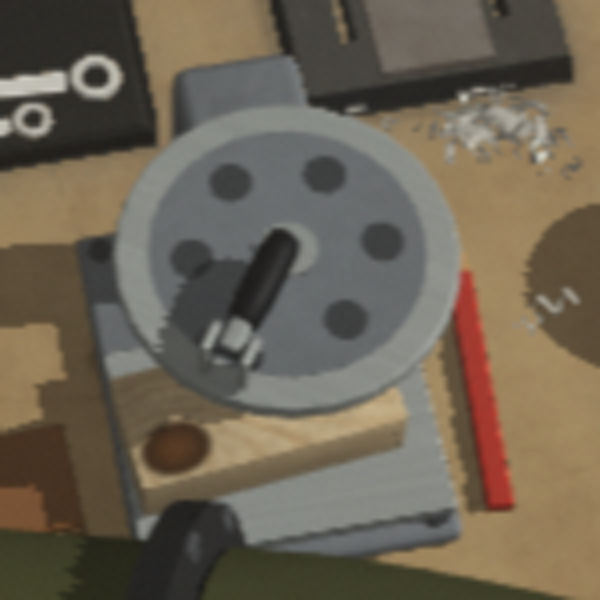

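The top picture shows the wheel hub near px (344,232), the hinge lugs at (328,255) and the grip tip at (342,229). The scene picture shows the hub at (307.5,220.5) and the hinge at (278,216).

```bash
cat > h.py <<'E'
import numpy as np
from scipy.spatial.transform import Rotation as R
from bench import ctrl,vision
def ray(im,u,v,fish=False):
    E=np.array(im["extrinsics"]);x=(u-im["cx"])/im["fx"];y=(v-im["cy"])/im["fy"]
    if fish:
        r=np.hypot(x,y);d=np.array([x/r*np.sin(r),y/r*np.sin(r),np.cos(r)]) if r>1e-9 else np.array([0,0,1.])
    else: d=np.array([x,y,1])
    return -E[:3,:3].T@E[:3,3],E[:3,:3].T@d
def at(im,u,v,z,fish=False):
    o,d=ray(im,u,v,fish);return o+d*(z-o[2])/d[2]
def proj(im,p,fish=False):
    E=np.array(im["extrinsics"]);c=E[:3,:3]@p+E[:3,3]
    if fish:
        r=np.hypot(c[0],c[1]);t=np.arctan2(r,c[2]);return im["cx"]+im["fx"]*t*c[0]/r,im["cy"]+im["fy"]*t*c[1]/r
    return im["cx"]+im["fx"]*c[0]/c[2],im["cy"]+im["fy"]*c[1]/c[2]
E
python3 - <<'E'
from h import *
for c,P in [("top",[(344,232.5,.206),(328.3,254,.226),(341.7,229,.224)]),("scene",[(307.5,220.5,.206),(277.5,216,.226),(303,213.5,.224)])]:
    im=vision.get_image(c)
    for p in P: print(c,np.round(at(im,*p),4))
    # wheel-rim fit
    import cv2
s=ctrl.get_state();print(R.from_rotvec(s["tool_rot"]).as_matrix().round(3))
w=vision.get_image("wrist");print(w["fx"],w["cx"],w["cy"]);cv2.imwrite("pics/w0.png",w["color"])
E=np.array(w["extrinsics"]);print((-E[:3,:3].T@E[:3,3]).round(3),E[:3,:3].round(3))
E
```

```text
top [0.4836 0.1363 0.206 ]
top [0.4362 0.1756 0.226 ]
top [0.4819 0.1417 0.224 ]
scene [0.4887 0.1428 0.206 ]
scene [0.4262 0.169  0.226 ]
scene [0.4805 0.1485 0.224 ]
[[-0.918  0.396  0.   ]
 [ 0.396  0.918  0.   ]
 [-0.     0.    -1.   ]]
371.64829954431775 311.98049919995384 244.8733761205142
[0.194 0.624 0.385] [[ 0.396  0.918 -0.001]
 [ 0.889 -0.382  0.253]
 [ 0.232 -0.101 -0.967]]
```

>>> {"fn": "jog_arm", "kwargs": {
  "increments": [
    {"tz": -40},
    {"tz": -80},
    {"tx": -20,"ty": -18,"tz": -110,"wz": 0.03},
    {"tx": -45,"ty": -40,"tz": -120,"wz": 0.08},
    {"tx": -72,"ty": -64,"tz": -120,"wz": 0.13}
  ]
}}

```text
validation failed for argument at $.in...
```

>>> {"fn": "jog_arm", "kwargs": {
  "increments": [
    {"tx": -24,"ty": -30},
    {"tx": -48,"ty": -60},
    {"tx": -72,"ty": -90},
    {"tx": -96,"ty": -120},
    {"tx": -120,"ty": -150}
  ]
}}

```text
validation failed for argument at $.in...
```

>>> {"fn": "jog_arm", "kwargs": {
  "increments": [
    {"tx": 0,"ty": 0,"tz": -40,"wx": 0,"wy": 0,"wz": 0,"gripper": 1},
    {"tx": 0,"ty": 0,"tz": -80,"wx": 0,"wy": 0,"wz": 0,"gripper": 1},
    {"tx": -20,"ty": -18,"tz": -110,"wx": 0,"wy": 0,"wz": 0.03,"gripper": 1},
    {"tx": -45,"ty": -40,"tz": -120,"wx": 0,"wy": 0,"wz": 0.08,"gripper": 1},
    {"tx": -72,"ty": -64,"tz": -120,"wx": 0,"wy": 0,"wz": 0.13,"gripper": 1}
  ]
}}

```text
time: 1.47
position: [0.2981, 0.511, 0.3466]
tool_rot: [0.832, 3.028, 0.011]
ft_force: [0.5, 0.2, -0.6]
grip_width: 1.005
grip_force: 0.0
```

>>> {"fn": "jog_arm", "kwargs": {
  "increments": [
    {"tx": -30,"ty": -20,"tz": 0,"wx": 0,"wy": 0,"wz": 0,"gripper": 1},
    {"tx": -60,"ty": -41,"tz": 0,"wx": 0,"wy": 0,"wz": 0,"gripper": 1},
    {"tx": -90,"ty": -62,"tz": 0,"wx": 0,"wy": 0,"wz": 0,"gripper": 1},
    {"tx": -120,"ty": -82,"tz": 0,"wx": 0,"wy": 0,"wz": 0,"gripper": 1},
    {"tx": -150,"ty": -103,"tz": 0,"wx": 0,"wy": 0,"wz": 0,"gripper": 1}
  ]
}}

```text
time: 1.88
position: [0.3747, 0.3428, 0.3428]
tool_rot: [0.833, 3.029, 0.001]
ft_force: [0.2, 0.2, 0.4]
grip_width: 0.997
grip_force: 0.0
```

>>> {"fn": "jog_arm", "kwargs": {
  "increments": [
    {"tx": -30,"ty": -20,"tz": 0,"wx": 0,"wy": 0,"wz": 0,"gripper": 1},
    {"tx": -60,"ty": -41,"tz": 0,"wx": 0,"wy": 0,"wz": 0,"gripper": 1},
    {"tx": -90,"ty": -62,"tz": 0,"wx": 0,"wy": 0,"wz": 0,"gripper": 1},
    {"tx": -120,"ty": -82,"tz": 10,"wx": 0,"wy": 0,"wz": 0,"gripper": 1},
    {"tx": -150,"ty": -103,"tz": 15,"wx": 0,"wy": 0,"wz": 0,"gripper": 1}
  ]
}}

```text
time: 2.3
position: [0.4509, 0.1776, 0.3274]
tool_rot: [0.833, 3.029, 0.001]
ft_force: [0.3, 0.2, -0.2]
grip_width: 1.0
grip_force: 0.0
```

```bash
python3 - <<'E'
from h import *
import cv2
w=vision.get_image("wrist");cv2.imwrite("pics/w1.png",w["color"])
s=ctrl.get_state();print(s["position"])
for p in [(.486,.139,.204),(.431,.172,.224),(.464,.153,.224),s["position"]]: print(np.round(proj(w,np.array(p),True)))
E
```

```text
[0.45407005 0.1684075  0.32671395]
[294. 296.]
[292. 225.]
[293. 274.]
[299. 312.]
```

View pics/w1.png

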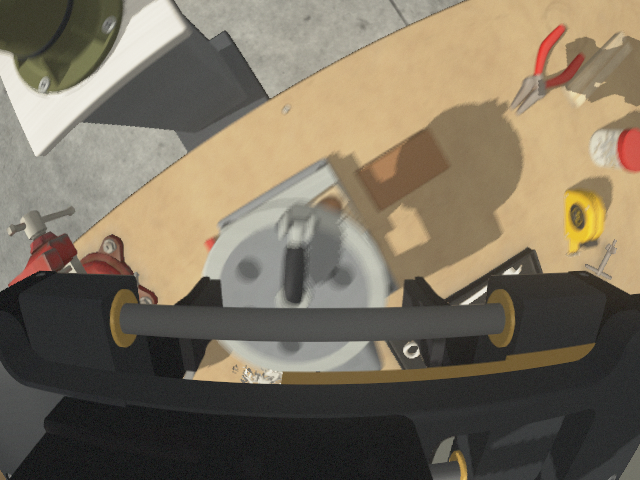

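The wheel shows with its hinge near (297,225) and the grip running straight down the image to about (294,303), aligned with the tool. The picture is blurred by motion, so I'll take it again settled.

```bash
python3 - <<'E'
from h import *
import cv2
w=vision.get_image("wrist");w=vision.get_image("wrist");w=vision.get_image("wrist");c=w["color"][190:320,210:390].copy();cv2.imwrite("pics/w2.png",cv2.resize(c,None,fx=4,fy=4,interpolation=2))
s=ctrl.get_state();print(s["position"],s["tool_rot"])
for p in [(.486,.139,.204),(.431,.172,.224),(.464,.153,.224),s["position"]]: print(np.round(proj(w,np.array(p),True),1))
np.savez("w2.npz",**{k:v for k,v in w.items() if k!="color"})
E
```

```text
[0.45068909 0.17836077 0.32772333] [-8.37181996e-01 -3.02770353e+00 -1.32173468e-03]
[295.8 293.9]
[293.2 222.7]
[295.  272.1]
[315.9 294.1]
```

View pics/w2.png

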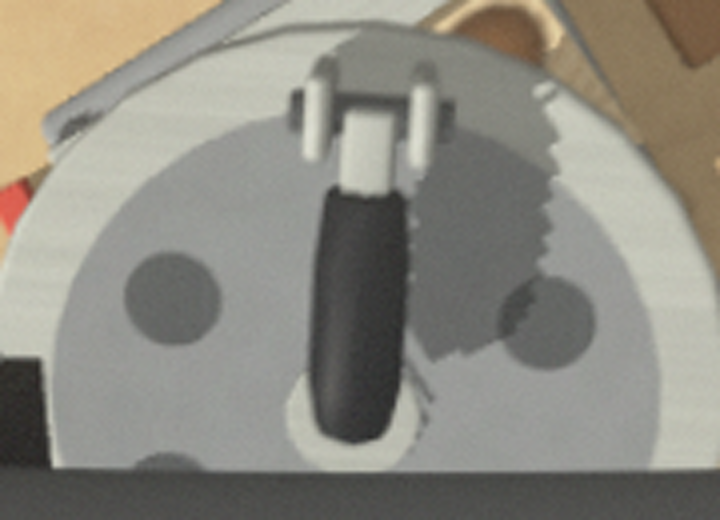

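The hinge pin is at px (302.5,216.8), the grip root at (301.5,237.5), the grip tip at (298.8,300) and the hub at (298,295).

```bash
python3 - <<'E'
from h import *
w=dict(np.load("w2.npz"))
pin=at(w,302.5,216.8,.224,True);tip=at(w,298.8,300,.222,True);root=at(w,301.5,237.5,.228,True);hub=at(w,298,295,.206,True)
print(pin,root,tip,hub,np.hypot(*(pin-hub)[:2]),np.hypot(*(pin-tip)[:2]))
d=(hub-pin)[:2];d/=np.hypot(*d);print("dir",d,np.degrees(np.arctan2(-d[1],-d[0])))
g=pin[:2]+.038*d;print("grip",g)
M=R.from_rotvec([-8.3718e-01,-3.0277,0]).as_matrix();print(M.T@(np.r_[g,.210]-[.4507,.1784,.3277]), M.round(3))
E
```

```text
[0.43076904 0.1800844  0.224     ] [0.4428524 0.1719556 0.228    ] [0.48573012 0.14286768 0.222     ] [0.48710636 0.14059161 0.206     ] 0.06880097574684066 0.06637623712727027
dir [ 0.81884481 -0.57401496] 144.96932148205062
grip [0.46188514 0.15827183]
[-0.01996873 -0.01151391  0.11769546] [[-0.858  0.514 -0.   ]
 [ 0.514  0.858  0.   ]
 [ 0.    -0.    -1.   ]]
```

>>> {"fn": "jog_arm", "kwargs": {
  "increments": [
    {"tx": -21,"ty": -11,"tz": 20,"wx": 0,"wy": 0,"wz": 0.06,"gripper": 0.7},
    {"tx": -21,"ty": -11,"tz": 50,"wx": 0,"wy": 0,"wz": 0.06,"gripper": 0.6},
    {"tx": -21,"ty": -11,"tz": 80,"wx": 0,"wy": 0,"wz": 0.06,"gripper": 0.5},
    {"tx": -21,"ty": -11,"tz": 105,"wx": 0,"wy": 0,"wz": 0.06,"gripper": 0.5},
    {"tx": -21,"ty": -11,"tz": 117,"wx": 0,"wy": 0,"wz": 0.06,"gripper": 0.5}
  ],
  "grip_force": 12
}}

```text
time: 2.92
position: [0.4607, 0.1602, 0.2074]
tool_rot: [-0.918, -3.001, 0.004]
ft_force: [-0.7, 0.3, -0.3]
grip_width: 0.706
grip_force: 0.0
```

>>> {"fn": "jog_arm", "kwargs": {
  "increments": [
    {"tx": 0,"ty": 0,"tz": 0,"wx": 0,"wy": 0,"wz": 0,"gripper": 0.3},
    {"tx": 0,"ty": 0,"tz": 0,"wx": 0,"wy": 0,"wz": 0,"gripper": 0.25},
    {"tx": 0,"ty": 0,"tz": 0,"wx": 0,"wy": 0,"wz": 0,"gripper": 0},
    {"tx": 0,"ty": 0,"tz": 0,"wx": 0,"wy": 0,"wz": 0,"gripper": 0},
    {"tx": 0,"ty": 0,"tz": 0,"wx": 0,"wy": 0,"wz": 0,"gripper": 0}
  ],
  "grip_force": 12
}}

```text
time: 3.33
position: [0.4638, 0.1596, 0.2122]
tool_rot: [0.923, 3.001, 0.003]
ft_force: [-0.1, -0.3, 0.7]
grip_width: 0.325
grip_force: 0.0
```

>>> {"fn": "jog_arm", "kwargs": {
  "increments": [
    {"tx": 0,"ty": 0,"tz": 0,"wx": 0,"wy": 0,"wz": 0,"gripper": 0},
    {"tx": 0,"ty": 0,"tz": 0,"wx": 0,"wy": 0,"wz": 0,"gripper": 0},
    {"tx": 0,"ty": 0,"tz": 0,"wx": 0,"wy": 0,"wz": 0,"gripper": 0},
    {"tx": 0,"ty": 0,"tz": 0,"wx": 0,"wy": 0,"wz": 0,"gripper": 0},
    {"tx": 0,"ty": 0,"tz": 0,"wx": 0,"wy": 0,"wz": 0,"gripper": 0}
  ],
  "grip_force": 12
}}

```text
time: 3.75
position: [0.4625, 0.1578, 0.2109]
tool_rot: [-0.925, -3.002, 0.003]
ft_force: [-3.7, -4.1, 3.7]
grip_width: 0.198
grip_force: 12.0
```

>>> {"fn": "jog_arm", "kwargs": {
  "increments": [
    {"tx": 0.5,"ty": 0,"tz": -5.9,"wx": 0,"wy": 0,"wz": 0,"gripper": 0},
    {"tx": 1.9,"ty": 0,"tz": -11.7,"wx": 0,"wy": 0,"wz": 0,"gripper": 0},
    {"tx": 4.1,"ty": 0,"tz": -17.3,"wx": 0,"wy": 0,"wz": 0,"gripper": 0},
    {"tx": 7.3,"ty": 0,"tz": -22.3,"wx": 0,"wy": 0,"wz": 0,"gripper": 0},
    {"tx": 11.1,"ty": 0,"tz": -26.9,"wx": 0,"wy": 0,"wz": 0,"gripper": 0}
  ]
}}

```text
time: 4.17
position: [0.4537, 0.164, 0.2377]
tool_rot: [0.925, 3.002, -0.003]
ft_force: [-0.6, -6.3, -3.9]
grip_width: 0.198
grip_force: 12.0
```

>>> {"fn": "jog_arm", "kwargs": {
  "increments": [
    {"tx": 4.6,"ty": -0.3,"tz": -3.8,"wx": 0,"wy": 0,"wz": 0,"gripper": 0},
    {"tx": 9.6,"ty": -0.6,"tz": -7,"wx": 0,"wy": 0,"wz": 0,"gripper": 0},
    {"tx": 15.2,"ty": -1,"tz": -9.2,"wx": 0,"wy": 0,"wz": 0,"gripper": 0},
    {"tx": 21,"ty": -1,"tz": -10.6,"wx": 0,"wy": 0,"wz": 0,"gripper": 0},
    {"tx": 26.9,"ty": -1,"tz": -11.1,"wx": 0,"wy": 0,"wz": 0,"gripper": 0}
  ]
}}

```text
time: 4.58
position: [0.433, 0.1785, 0.2509]
tool_rot: [0.924, 2.997, 0.002]
ft_force: [2.1, -7.0, 3.1]
grip_width: 0.199
grip_force: 12.0
```

```bash
python3 - <<'E'
from h import *
import cv2
a=vision.get_image("scene")["color"][170:260,240:380];b=vision.get_image("top")["color"][170:290,270:420]
s=ctrl.get_state();print(s["position"],s["ft_force"],s["tool_rot"])
cv2.imwrite("pics/c.png",np.hstack([cv2.resize(a,(400,300)),cv2.resize(b,(375,300))]))
E
```

```text
[0.4319387  0.17923353 0.25099047] [ 0.28807134 -5.73969189  4.28444633] [9.22429972e-01 2.99908214e+00 2.12187751e-03]
```

View pics/c.png

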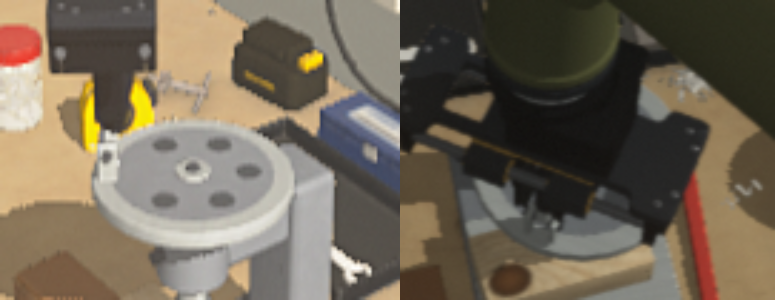

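The handle is standing nearly upright in the fingers over the hinge (scene crop, about (108,130)). I'll nudge it to the end stop and firm up the grip.

>>> {"fn": "jog_arm", "kwargs": {
  "increments": [
    {"tx": 1,"ty": 0,"tz": 0,"wx": 0,"wy": 0,"wz": 0,"gripper": 0},
    {"tx": 2,"ty": 0,"tz": 0,"wx": 0,"wy": 0,"wz": 0,"gripper": 0},
    {"tx": 2,"ty": 0,"tz": 0,"wx": 0,"wy": 0,"wz": 0,"gripper": 0},
    {"tx": 2,"ty": 0,"tz": 0,"wx": 0,"wy": 0,"wz": 0,"gripper": 0},
    {"tx": 2,"ty": 0,"tz": 0,"wx": 0,"wy": 0,"wz": 0,"gripper": 0}
  ],
  "grip_force": 30
}}

```text
time: 5.1
position: [0.4316, 0.1795, 0.2511]
tool_rot: [0.924, 2.997, 0.002]
ft_force: [2.4, -6.2, 4.7]
grip_width: 0.197
grip_force: 30.0
```

>>> {"fn": "jog_arm", "kwargs": {
  "increments": [
    {"tx": -2,"ty": 13.1,"tz": 0,"wx": 0,"wy": 0,"wz": 0,"gripper": 0},
    {"tx": -6.2,"ty": 25.7,"tz": 0,"wx": 0,"wy": 0,"wz": 0,"gripper": 0},
    {"tx": -12.5,"ty": 37.3,"tz": 0,"wx": 0,"wy": 0,"wz": 0,"gripper": 0},
    {"tx": -21,"ty": 47.3,"tz": 0,"wx": 0,"wy": 0,"wz": 0,"gripper": 0},
    {"tx": -31.3,"ty": 55.5,"tz": 0,"wx": 0,"wy": 0,"wz": 0,"gripper": 0}
  ]
}}

```text
time: 5.52
position: [0.4858, 0.2107, 0.2511]
tool_rot: [-0.92, -3.003, -0.003]
ft_force: [-6.7, -4.9, 7.2]
grip_width: 0.198
grip_force: 30.0
```

>>> {"fn": "jog_arm", "kwargs": {
  "increments": [
    {"tx": -12.3,"ty": 5,"tz": -1,"wx": 0,"wy": 0,"wz": 0,"gripper": 0},
    {"tx": -25.5,"ty": 8,"tz": -2,"wx": 0,"wy": 0,"wz": 0,"gripper": 0},
    {"tx": -38.6,"ty": 9,"tz": -2,"wx": 0,"wy": 0,"wz": 0,"gripper": 0},
    {"tx": -51.5,"ty": 7.3,"tz": -2,"wx": 0,"wy": 0,"wz": 0,"gripper": 0},
    {"tx": -64,"ty": 3,"tz": -2,"wx": 0,"wy": 0,"wz": 0,"gripper": 0}
  ]
}}

```text
time: 5.93
position: [0.5374, 0.1778, 0.2512]
tool_rot: [-0.916, -2.996, 0.001]
ft_force: [-14.8, -2.4, 5.3]
grip_width: 0.197
grip_force: 30.0
```

```bash
python3 - <<'E'
from h import *
for i in range(4):
    s=ctrl.get_state();print(s["time"],s["position"].round(4) if hasattr(s["position"],'round') else s["position"],np.round(s["ft_force"],1),np.round(s["torque"],2))
    vision.spot_in("scene","grip") and 0
im=vision.get_image("scene");import cv2
cv2.imwrite("pics/d.png",cv2.resize(im["color"][180:320,245:375],None,fx=4,fy=4,interpolation=2))
E
```

```text
5.9333 [0.5374 0.1778 0.2512] [-14.8  -2.4   5.3] [-0.58  3.18 -0.06]
5.9833 [0.5391 0.1743 0.2512] [-10.4  -2.1   1. ] [-0.36  2.02 -0.03]
6.0333 [0.539  0.1745 0.2512] [-7.5 -6.2  2.4] [-1.65  1.54 -0.05]
6.0833 [0.539  0.1745 0.2512] [-7.  -5.5  1.6] [-1.49  1.54 -0.07]
```

View pics/d.png

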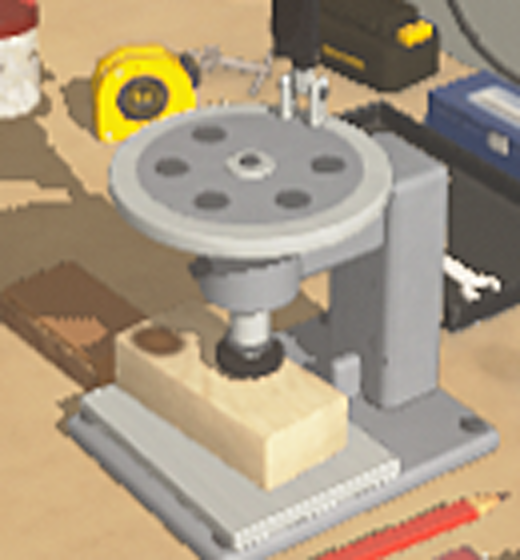

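The pad has come down close above the offcut (crop about (248,375)) and the handle is at the back right, near (305,85). I'll continue in half-radian steps and watch the tangential force.

>>> {"fn": "jog_arm", "kwargs": {
  "increments": [
    {"tx": -5,"ty": -4.6,"tz": 0,"wx": 0,"wy": 0,"wz": 0,"gripper": 0},
    {"tx": -10.3,"ty": -8.2,"tz": 0,"wx": 0,"wy": 0,"wz": 0,"gripper": 0},
    {"tx": -15.2,"ty": -12.3,"tz": 0,"wx": 0,"wy": 0,"wz": 0,"gripper": 0},
    {"tx": -19.7,"ty": -16.8,"tz": 0,"wx": 0,"wy": 0,"wz": 0,"gripper": 0},
    {"tx": -23.8,"ty": -21.7,"tz": 0,"wx": 0,"wy": 0,"wz": 0,"gripper": 0}
  ]
}}

```text
time: 6.6
position: [0.5455, 0.1497, 0.2513]
tool_rot: [-0.913, -2.999, -0.008]
ft_force: [-9.0, 4.8, 1.0]
grip_width: 0.199
grip_force: 30.0
```

>>> {"fn": "jog_arm", "kwargs": {
  "increments": [
    {"tx": -2.7,"ty": -6.2,"tz": 0,"wx": 0,"wy": 0,"wz": 0,"gripper": 0},
    {"tx": -4.6,"ty": -12.3,"tz": 0,"wx": 0,"wy": 0,"wz": 0,"gripper": 0},
    {"tx": -6.5,"ty": -18.3,"tz": 0,"wx": 0,"wy": 0,"wz": 0,"gripper": 0},
    {"tx": -8.2,"ty": -24.4,"tz": 0,"wx": 0,"wy": 0,"wz": 0,"gripper": 0},
    {"tx": -9.4,"ty": -30.6,"tz": 0,"wx": 0,"wy": 0,"wz": 0,"gripper": 0}
  ]
}}

```text
time: 7.02
position: [0.5397, 0.1187, 0.2513]
tool_rot: [0.916, 3.004, 0.011]
ft_force: [1.9, 5.1, -4.6]
grip_width: 0.193
grip_force: 30.0
```

>>> {"fn": "jog_arm", "kwargs": {
  "increments": [
    {"tx": -0.6,"ty": -6.3,"tz": 0,"wx": 0,"wy": 0,"wz": 0,"gripper": 0},
    {"tx": -0.6,"ty": -12.6,"tz": 0,"wx": 0,"wy": 0,"wz": 0,"gripper": 0},
    {"tx": 0,"ty": -18.8,"tz": 0,"wx": 0,"wy": 0,"wz": 0,"gripper": 0},
    {"tx": 1.3,"ty": -25,"tz": 0,"wx": 0,"wy": 0,"wz": 0,"gripper": 0},
    {"tx": 3.3,"ty": -31,"tz": 0,"wx": 0,"wy": 0,"wz": 0,"gripper": 0}
  ]
}}

```text
time: 7.43
position: [0.5206, 0.0939, 0.2513]
tool_rot: [0.917, 3.001, 0.01]
ft_force: [5.6, 4.7, -5.9]
grip_width: 0.197
grip_force: 30.0
```

>>> {"fn": "jog_arm", "kwargs": {
  "increments": [
    {"tx": 1.1,"ty": -2.9,"tz": 0,"wx": 0,"wy": 0,"wz": 0,"gripper": 0},
    {"tx": 2.5,"ty": -5.7,"tz": 0,"wx": 0,"wy": 0,"wz": 0,"gripper": 0},
    {"tx": 3.9,"ty": -8.5,"tz": 0,"wx": 0,"wy": 0,"wz": 0,"gripper": 0},
    {"tx": 5.5,"ty": -11.3,"tz": 0,"wx": 0,"wy": 0,"wz": 0,"gripper": 0},
    {"tx": 7.3,"ty": -13.9,"tz": 0,"wx": 0,"wy": 0,"wz": 0,"gripper": 0}
  ]
}}

```text
time: 7.85
position: [0.5077, 0.0858, 0.2513]
tool_rot: [0.917, 2.998, 0.01]
ft_force: [8.1, 3.0, -8.7]
grip_width: 0.198
grip_force: 30.0
```

>>> {"fn": "jog_arm", "kwargs": {
  "increments": [
    {"tx": 1.9,"ty": -2.6,"tz": 0,"wx": 0,"wy": 0,"wz": 0,"gripper": 0},
    {"tx": 3.9,"ty": -5,"tz": 0,"wx": 0,"wy": 0,"wz": 0,"gripper": 0},
    {"tx": 6,"ty": -7.4,"tz": 0,"wx": 0,"wy": 0,"wz": 0,"gripper": 0},
    {"tx": 8.2,"ty": -9.5,"tz": 0,"wx": 0,"wy": 0,"wz": 0,"gripper": 0},
    {"tx": 10.6,"ty": -11.6,"tz": 0,"wx": 0,"wy": 0,"wz": 0,"gripper": 0}
  ]
}}

```text
time: 8.27
position: [0.4931, 0.0809, 0.2513]
tool_rot: [0.919, 2.996, 0.008]
ft_force: [10.3, 0.7, -8.5]
grip_width: 0.195
grip_force: 30.0
```

```bash
python3 - <<'E'
from h import *
for i in range(5):
    s=ctrl.get_state();print(s["time"],np.round(s["position"],4),np.round(s["ft_force"],1));vision.get_image("scene")
E
```

```text
8.2667 [0.4931 0.0809 0.2513] [10.3  0.7 -8.5]
8.3167 [0.4925 0.0807 0.2513] [ 9.   0.7 -9.3]
8.3667 [0.4926 0.0807 0.2513] [ 8.4 -0.2 -8.5]
8.4167 [0.4926 0.0807 0.2513] [ 8.1  0.6 -7.9]
8.4667 [0.4926 0.0807 0.2513] [ 7.8  0.3 -8.7]
```

Cranking force is now about 10.3 N against 6.0 N free, so the clamping target is reached. Next I'll turn the gripper about the grip to line it up for folding.

>>> {"fn": "jog_arm", "kwargs": {
  "increments": [
    {"tx": 0,"ty": 0,"tz": 0,"wx": 0,"wy": 0,"wz": 0.09,"gripper": 0},
    {"tx": 0,"ty": 0,"tz": 0,"wx": 0,"wy": 0,"wz": 0.18,"gripper": 0},
    {"tx": 0,"ty": 0,"tz": 0,"wx": 0,"wy": 0,"wz": 0.27,"gripper": 0},
    {"tx": 0,"ty": 0,"tz": 0,"wx": 0,"wy": 0,"wz": 0.36,"gripper": 0},
    {"tx": 0,"ty": 0,"tz": 0,"wx": 0,"wy": 0,"wz": 0.45,"gripper": 0}
  ]
}}

```text
time: 8.93
position: [0.493, 0.0826, 0.2513]
tool_rot: [1.569, 2.716, 0.013]
ft_force: [9.1, 4.4, -8.9]
grip_width: 0.197
grip_force: 30.0
```

>>> {"fn": "jog_arm", "kwargs": {
  "increments": [
    {"tx": 0,"ty": 0,"tz": 0,"wx": 0,"wy": 0,"wz": 0.08,"gripper": 0},
    {"tx": 0,"ty": 0,"tz": 0,"wx": 0,"wy": 0,"wz": 0.16,"gripper": 0},
    {"tx": 0,"ty": 0,"tz": 0,"wx": 0,"wy": 0,"wz": 0.24,"gripper": 0},
    {"tx": 0,"ty": 0,"tz": 0,"wx": 0,"wy": 0,"wz": 0.32,"gripper": 0},
    {"tx": 0,"ty": 0,"tz": 0,"wx": 0,"wy": 0,"wz": 0.356,"gripper": 0}
  ]
}}

```text
time: 9.35
position: [0.493, 0.0831, 0.2514]
tool_rot: [2.025, 2.397, 0.015]
ft_force: [9.2, 4.8, -9.3]
grip_width: 0.196
grip_force: 30.0
```

>>> {"fn": "jog_arm", "kwargs": {
  "increments": [
    {"tx": 0,"ty": 0.5,"tz": 0,"wx": 0,"wy": 0,"wz": 0,"gripper": 0},
    {"tx": 0,"ty": 1,"tz": 0,"wx": 0,"wy": 0,"wz": 0,"gripper": 0},
    {"tx": 0,"ty": 1,"tz": 0,"wx": 0,"wy": 0,"wz": 0,"gripper": 0},
    {"tx": 3,"ty": 1,"tz": 0.1,"wx": 0,"wy": 0,"wz": 0,"gripper": 0},
    {"tx": 5.9,"ty": 1,"tz": 0.5,"wx": 0,"wy": 0,"wz": 0,"gripper": 0}
  ],
  "grip_force": 12
}}

```text
time: 9.77
position: [0.4929, 0.0851, 0.2515]
tool_rot: [2.023, 2.396, 0.009]
ft_force: [7.8, -5.2, -1.5]
grip_width: 0.206
grip_force: 12.0
```

>>> {"fn": "jog_arm", "kwargs": {
  "increments": [
    {"tx": 5.8,"ty": 0,"tz": 1.4,"wx": 0,"wy": 0,"wz": 0,"gripper": 0},
    {"tx": 11.4,"ty": 0.3,"tz": 3.6,"wx": 0,"wy": 0,"wz": 0,"gripper": 0},
    {"tx": 16.4,"ty": 0.6,"tz": 6.8,"wx": 0,"wy": 0,"wz": 0,"gripper": 0},
    {"tx": 21,"ty": 0.8,"tz": 10.6,"wx": 0,"wy": 0,"wz": 0,"gripper": 0},
    {"tx": 24.8,"ty": 1,"tz": 15.2,"wx": 0,"wy": 0,"wz": 0,"gripper": 0}
  ]
}}

```text
time: 10.18
position: [0.4892, 0.1133, 0.2385]
tool_rot: [2.023, 2.401, 0.016]
ft_force: [1.3, 4.5, 8.2]
grip_width: 0.192
grip_force: 12.0
```

>>> {"fn": "jog_arm", "kwargs": {
  "increments": [
    {"tx": 3.2,"ty": -0.3,"tz": 5,"wx": 0,"wy": 0,"wz": 0,"gripper": 0},
    {"tx": 5.4,"ty": -0.5,"tz": 10.5,"wx": 0,"wy": 0,"wz": 0,"gripper": 0},
    {"tx": 6.8,"ty": -0.5,"tz": 16.3,"wx": 0,"wy": 0,"wz": 0,"gripper": 0},
    {"tx": 7.3,"ty": -0.5,"tz": 22.3,"wx": 0,"wy": 0,"wz": 0,"gripper": 0},
    {"tx": 7.3,"ty": -0.5,"tz": 22.3,"wx": 0,"wy": 0,"wz": 0,"gripper": 0}
  ]
}}

```text
time: 10.6
position: [0.4875, 0.125, 0.2155]
tool_rot: [-2.02, -2.405, -0.024]
ft_force: [4.3, 12.6, 1.9]
grip_width: 0.192
grip_force: 12.0
```

>>> {"fn": "jog_arm", "kwargs": {
  "increments": [
    {"tx": 2,"ty": 0,"tz": 1,"wx": 0,"wy": 0,"wz": 0,"gripper": 0},
    {"tx": 3,"ty": 0,"tz": 2,"wx": 0,"wy": 0,"wz": 0,"gripper": 0},
    {"tx": 3,"ty": 0,"tz": 3,"wx": 0,"wy": 0,"wz": 0,"gripper": 0},
    {"tx": 3,"ty": 0,"tz": 4,"wx": 0,"wy": 0,"wz": 0,"gripper": 0},
    {"tx": 3,"ty": 0,"tz": 4,"wx": 0,"wy": 0,"wz": 0,"gripper": 0}
  ]
}}

```text
time: 11.02
position: [0.4874, 0.1259, 0.212]
tool_rot: [2.021, 2.404, 0.021]
ft_force: [4.7, 7.6, 3.2]
grip_width: 0.191
grip_force: 11.8
```

```bash
python3 - <<'E'
from h import *
import cv2
s=ctrl.get_state();print(s["time"],np.round(s["position"],4),np.round(s["ft_force"],1))
im=vision.get_image("scene")
cv2.imwrite("pics/e.png",cv2.resize(im["color"][170:320,245:385],None,fx=4,fy=4,interpolation=2))
E
```

```text
11.0167 [0.4874 0.1259 0.212 ] [4.7 7.6 3.2]
```

View pics/e.png

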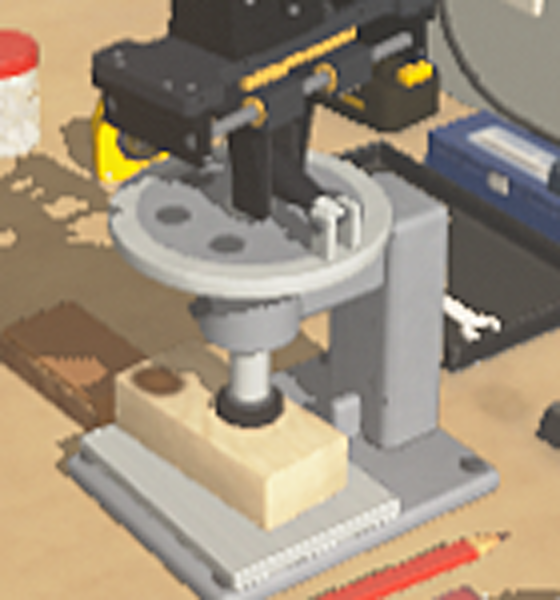

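The pad sits on the offcut and the handle lies inward from the lugs (crop about (335,225)), nearly flat. I'll push it down a little more before letting go.

>>> {"fn": "jog_arm", "kwargs": {
  "increments": [
    {"tx": 0.5,"ty": 0,"tz": 1,"wx": 0,"wy": 0,"wz": 0,"gripper": 0},
    {"tx": 1,"ty": 0,"tz": 2,"wx": 0,"wy": 0,"wz": 0,"gripper": 0},
    {"tx": 1,"ty": 0,"tz": 3,"wx": 0,"wy": 0,"wz": 0,"gripper": 0},
    {"tx": 1,"ty": 0,"tz": 3,"wx": 0,"wy": 0,"wz": 0,"gripper": 0},
    {"tx": 1,"ty": 0,"tz": 3,"wx": 0,"wy": 0,"wz": 0,"gripper": 0}
  ]
}}

```text
time: 11.48
position: [0.4873, 0.1265, 0.2088]
tool_rot: [2.021, 2.403, 0.02]
ft_force: [5.2, 7.6, 4.0]
grip_width: 0.191
grip_force: 11.8
```

>>> {"fn": "jog_arm", "kwargs": {
  "increments": [
    {"tx": 0,"ty": 0,"tz": 0,"wx": 0,"wy": 0,"wz": 0,"gripper": 0.5},
    {"tx": 0,"ty": 0,"tz": 0,"wx": 0,"wy": 0,"wz": 0,"gripper": 0.5},
    {"tx": 0,"ty": 0,"tz": 0,"wx": 0,"wy": 0,"wz": 0,"gripper": 0.5},
    {"tx": 0,"ty": 0,"tz": 0,"wx": 0,"wy": 0,"wz": 0,"gripper": 0.5},
    {"tx": 0,"ty": 0,"tz": 0,"wx": 0,"wy": 0,"wz": 0,"gripper": 0.5}
  ]
}}

```text
time: 11.9
position: [0.4839, 0.1205, 0.2055]
tool_rot: [-2.027, -2.4, 0.0]
ft_force: [0.9, 0.9, -0.9]
grip_width: 0.459
grip_force: 0.0
```

>>> {"fn": "jog_arm", "kwargs": {
  "increments": [
    {"tx": 0,"ty": 0,"tz": -15,"wx": 0,"wy": 0,"wz": 0,"gripper": 0.5},
    {"tx": 0,"ty": 0,"tz": -40,"wx": 0,"wy": 0,"wz": 0,"gripper": 0.5},
    {"tx": 0,"ty": 0,"tz": -70,"wx": 0,"wy": 0,"wz": 0,"gripper": 0.5},
    {"tx": 20,"ty": 0,"tz": -95,"wx": 0,"wy": 0,"wz": 0,"gripper": 0.5},
    {"tx": 40,"ty": 0,"tz": -110,"wx": 0,"wy": 0,"wz": 0,"gripper": 0.5}
  ]
}}

```text
time: 12.32
position: [0.4785, 0.1592, 0.3186]
tool_rot: [2.031, 2.395, 0.005]
ft_force: [-0.1, 0.9, 0.4]
grip_width: 0.502
grip_force: 0.0
```

```bash
python3 - <<'E'
from h import *
import cv2
s=ctrl.get_state();print(s["time"],np.round(s["position"],4),np.round(s["ft_force"],1))
for i in range(3): w=vision.get_image("wrist")
im=vision.get_image("scene")
print(proj(w,np.array([.49,.10,.224]),True))
np.savez("w3.npz",**w)
a=cv2.resize(im["color"][170:320,245:385],None,fx=2.8,fy=2.8,interpolation=2)
b=cv2.resize(w["color"][130:340,210:390],(360,420),interpolation=2)
cv2.imwrite("pics/f.png",np.hstack([a,b]))
E
```

```text
12.3167 [0.4785 0.1592 0.3186] [-0.1  0.9  0.4]
(np.float64(312.5785644935696), np.float64(328.38835256990814))
```

View pics/f.png

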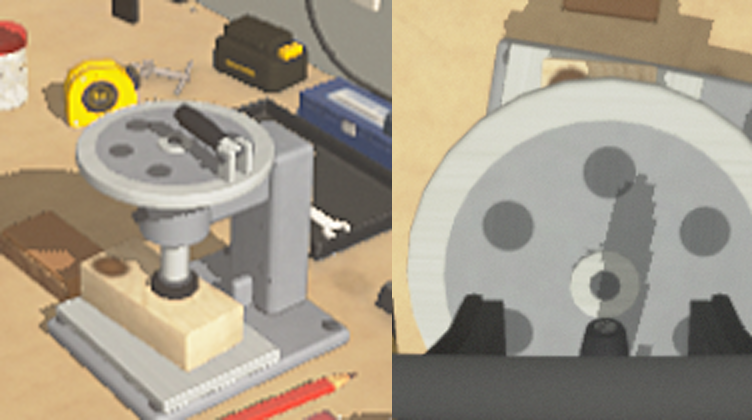

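The handle still stands about 30° off flat: in the scene crop its tip is raised at (185,112). I'll press it down with closed fingers. Wrist hub pixel is (316,273).

```bash
python3 - <<'E'
from h import *
w=dict(np.load("w3.npz"))
s=ctrl.get_state();p=np.array(s["position"]);print(p,s["tool_rot"])
C=at(w,316,273,.206,True);print("hub",C)
t=np.radians(-80.3)
M=R.from_rotvec(s["tool_rot"]).as_matrix()
e=np.array([np.cos(t),np.sin(t),0])
for cc in (C,np.array([.485,.141,.204])):
    print((M.T@(np.r_[(cc+.022*e)[:2],.24]-p)*1000).round(1))
    for b in (10,20,30,40):
        P=cc+(.066-.062*np.cos(np.radians(b)))*e;P[2]=.224+.062*np.sin(np.radians(b));print(b,np.round(proj(w,P,True)))
E
```

```text
[0.47741267 0.15989146 0.31532279] [ 2.02607080e+00  2.40059114e+00 -6.78608444e-04]
hub [0.48594241 0.13922088 0.206     ]
[-43.8   5.   75.3]
10 [317. 293.]
20 [317. 302.]
30 [317. 314.]
40 [317. 328.]
[-41.9   4.3  75.3]
10 [316. 290.]
20 [316. 299.]
30 [316. 311.]
40 [316. 326.]
```

>>> {"fn": "jog_arm", "kwargs": {
  "increments": [
    {"tx": -20,"ty": 3,"tz": 0,"wx": 0,"wy": 0,"wz": 0,"gripper": 0.2},
    {"tx": -43,"ty": 5,"tz": 0,"wx": 0,"wy": 0,"wz": 0,"gripper": 0},
    {"tx": -43,"ty": 5,"tz": 10,"wx": 0,"wy": 0,"wz": 0,"gripper": 0},
    {"tx": -43,"ty": 5,"tz": 25,"wx": 0,"wy": 0,"wz": 0,"gripper": 0},
    {"tx": -43,"ty": 5,"tz": 45,"wx": 0,"wy": 0,"wz": 0,"gripper": 0}
  ]
}}

```text
time: 12.93
position: [0.49, 0.1166, 0.2699]
tool_rot: [2.031, 2.396, 0.001]
ft_force: [0.8, 0.5, -0.2]
grip_width: 0.206
grip_force: 0.0
```

>>> {"fn": "jog_arm", "kwargs": {
  "increments": [
    {"tx": 0,"ty": 0,"tz": 0,"wx": 0,"wy": 0,"wz": 0,"gripper": 0},
    {"tx": 0,"ty": 0,"tz": 4,"wx": 0,"wy": 0,"wz": 0,"gripper": 0},
    {"tx": 0,"ty": 0,"tz": 10,"wx": 0,"wy": 0,"wz": 0,"gripper": 0},
    {"tx": 0,"ty": 0,"tz": 16,"wx": 0,"wy": 0,"wz": 0,"gripper": 0},
    {"tx": 0,"ty": 0,"tz": 24,"wx": 0,"wy": 0,"wz": 0,"gripper": 0}
  ]
}}

```text
time: 13.35
position: [0.4902, 0.1184, 0.2469]
tool_rot: [2.027, 2.399, 0.002]
ft_force: [0.3, 0.0, -0.6]
grip_width: 0.004
grip_force: 0.0
```

>>> {"fn": "jog_arm", "kwargs": {
  "increments": [
    {"tx": 0,"ty": 0,"tz": 3,"wx": 0,"wy": 0,"wz": 0,"gripper": 0},
    {"tx": 0,"ty": 0,"tz": 6,"wx": 0,"wy": 0,"wz": 0,"gripper": 0},
    {"tx": 0,"ty": 0,"tz": 9,"wx": 0,"wy": 0,"wz": 0,"gripper": 0},
    {"tx": 0,"ty": 0,"tz": 12,"wx": 0,"wy": 0,"wz": 0,"gripper": 0},
    {"tx": 0,"ty": 0,"tz": 13,"wx": 0,"wy": 0,"wz": 0,"gripper": 0}
  ]
}}

```text
time: 13.77
position: [0.4897, 0.1186, 0.2335]
tool_rot: [2.027, 2.4, 0.001]
ft_force: [-0.4, 1.5, 2.0]
grip_width: 0.002
grip_force: 1.1
```

>>> {"fn": "jog_arm", "kwargs": {
  "increments": [
    {"tx": 0,"ty": 0,"tz": 1,"wx": 0,"wy": 0,"wz": 0,"gripper": 0},
    {"tx": 0,"ty": 0,"tz": 2,"wx": 0,"wy": 0,"wz": 0,"gripper": 0},
    {"tx": 0,"ty": 0,"tz": 3,"wx": 0,"wy": 0,"wz": 0,"gripper": 0},
    {"tx": 0,"ty": 0,"tz": 4,"wx": 0,"wy": 0,"wz": 0,"gripper": 0},
    {"tx": 0,"ty": 0,"tz": 5,"wx": 0,"wy": 0,"wz": 0,"gripper": 0}
  ]
}}

```text
time: 14.18
position: [0.4921, 0.1191, 0.2324]
tool_rot: [2.025, 2.397, 0.011]
ft_force: [0.9, 1.1, 18.1]
grip_width: 0.006
grip_force: 8.9
```

>>> {"fn": "jog_arm", "kwargs": {
  "increments": [
    {"tx": 0,"ty": 0,"tz": -10,"wx": 0,"wy": 0,"wz": 0,"gripper": 0},
    {"tx": 0,"ty": 0,"tz": -40,"wx": 0,"wy": 0,"wz": 0,"gripper": 0},
    {"tx": 0,"ty": 0,"tz": -75,"wx": 0,"wy": 0,"wz": 0,"gripper": 0},
    {"tx": 20,"ty": 0,"tz": -105,"wx": 0,"wy": 0,"wz": 0,"gripper": 0},
    {"tx": 50,"ty": 0,"tz": -125,"wx": 0,"wy": 0,"wz": 0,"gripper": 0}
  ]
}}

```text
time: 14.6
position: [0.4829, 0.1642, 0.3571]
tool_rot: [2.034, 2.39, 0.004]
ft_force: [0.5, -0.3, -0.1]
grip_width: 0.006
grip_force: 0.0
```

>>> {"fn": "jog_arm", "kwargs": {
  "increments": [
    {"tx": 35,"ty": 0,"tz": 0,"wx": 0,"wy": 0,"wz": 0,"gripper": 0},
    {"tx": 70,"ty": 0,"tz": 0,"wx": 0,"wy": 0,"wz": 0,"gripper": 0},
    {"tx": 105,"ty": 0,"tz": 0,"wx": 0,"wy": 0,"wz": 0,"gripper": 0},
    {"tx": 130,"ty": 0,"tz": 0,"wx": 0,"wy": 0,"wz": 0,"gripper": 0},
    {"tx": 140,"ty": 0,"tz": 0,"wx": 0,"wy": 0,"wz": 0,"gripper": 0}
  ]
}}

```text
time: 15.02
position: [0.4559, 0.3097, 0.3526]
tool_rot: [-2.019, -2.405, 0.002]
ft_force: [-0.6, 0.7, -0.4]
grip_width: 0.006
grip_force: 0.0
```

```bash
python3 - <<'E'
from h import *
import cv2
for i in range(4): vision.get_image("wrist")
im=vision.get_image("scene");t=vision.get_image("top")
s=ctrl.get_state();print(s["time"],np.round(s["position"],4),np.round(s["ft_force"],1))
a=cv2.resize(im["color"][170:320,245:385],None,fx=2.8,fy=2.8,interpolation=2)
b=cv2.resize(t["color"][180:285,290:390],(400,420),interpolation=2)
cv2.imwrite("pics/g.png",np.hstack([a,b]))
C=np.array([.486,.140,.204])
for ph in (-70,-80,-90):
    e=np.array([np.cos(np.radians(ph)),np.sin(np.radians(ph)),0]);P=C+.066*e;P[2]=.226;print(ph,(np.array(proj(t,P))-[290,180])*4+[392,0],(np.array(proj(im,P))-[245,170])*2.8)
E
```

```text
15.3167 [0.459  0.3032 0.3538] [ 1.3 -0.7  0.4]
-70 [723.37384247 120.78952712] [245.27455785 144.59832641]
-80 [735.45113852 140.3917861 ] [236.31914269 150.31144556]
-90 [743.57743495 161.53991561] [225.28230885 155.19650163]
```

View pics/g.png

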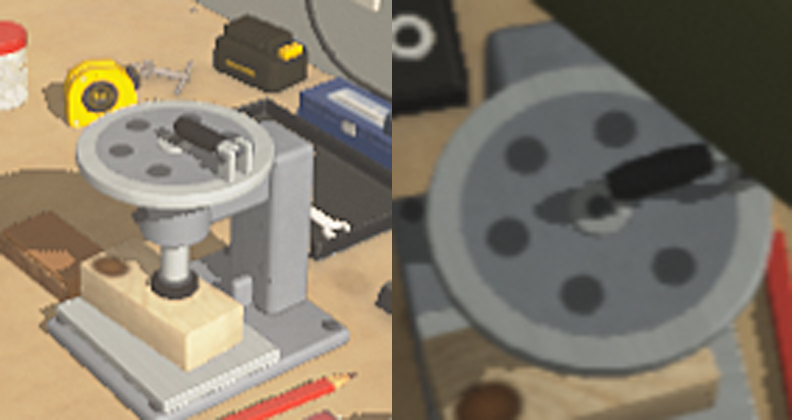

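The hinge is at about (238,155) in the scene crop and the grip's inner end at about (180,127). I'll compare those with the flat pose.

```bash
python3 - <<'E'
from h import *
im=vision.get_image("scene");t=vision.get_image("top")
C=np.array([.486,.140,.204])
for ph in (-72,-80):
  for b in (0,8,16,24):
    e=np.array([np.cos(np.radians(ph)),np.sin(np.radians(ph)),0]);out=[]
    for L in (0,.014,.062):
        P=C+(.066-L*np.cos(np.radians(b)))*e;P[2]=.224+L*np.sin(np.radians(b));out+=[((np.array(proj(im,P))-[245,170])*2.8).round().tolist(),((np.array(proj(t,P))-[290,180])*4+[392,0]).round().tolist()]
    print(ph,b,out)
E
```

```text
-72 0 [[244.0, 148.0], [726.0, 127.0], [229.0, 143.0], [699.0, 140.0], [178.0, 125.0], [608.0, 184.0]]
-72 8 [[244.0, 148.0], [726.0, 127.0], [229.0, 141.0], [700.0, 137.0], [179.0, 116.0], [610.0, 174.0]]
-72 16 [[244.0, 148.0], [726.0, 127.0], [229.0, 139.0], [701.0, 135.0], [181.0, 107.0], [615.0, 163.0]]
-72 24 [[244.0, 148.0], [726.0, 127.0], [230.0, 137.0], [703.0, 132.0], [184.0, 99.0], [621.0, 151.0]]
-80 0 [[236.0, 153.0], [735.0, 143.0], [223.0, 146.0], [707.0, 152.0], [178.0, 126.0], [609.0, 185.0]]
-80 8 [[236.0, 153.0], [735.0, 143.0], [223.0, 144.0], [707.0, 150.0], [179.0, 116.0], [611.0, 175.0]]
-80 16 [[236.0, 153.0], [735.0, 143.0], [223.0, 142.0], [709.0, 147.0], [180.0, 108.0], [616.0, 164.0]]
-80 24 [[236.0, 153.0], [735.0, 143.0], [224.0, 140.0], [710.0, 145.0], [183.0, 100.0], [623.0, 153.0]]
```

The tip matches the flat pose and the wheel angle is unchanged at about -80°. I'm handing the job in.

```bash
python3 -c "
from bench import ctrl
print(ctrl.close_job())"
```

```text
the job is handed in; nothing more can be done
None
```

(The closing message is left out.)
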